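# Fit the snap ring on the bare guide roller

## Robot

A 6-joint arm with a two-finger parallel gripper is mounted at the origin on the work surface. World frame = base frame: x ahead of the robot, y to its left, z up, the work surface at z = 0. Lengths are in m, angles in rad, forces in N, time in s.
With the tool pointing down it reaches from about 0.425 to 0.95 m from the base axis. Payload 3.5 kg.
Tool frame: the origin (TCP) lies at the very end of the fingers, on their centre line; the grasp point (between the pads) lies 19 mm behind it; z points along the fingers, y is the direction in which the jaws open and shut (so a half turn about z gives the same grasp; the last joint's range is limited). The gripper opens to 85 mm and grips with 20 to 120 N. Pads are 22 mm wide; open, the fingers measure 114 mm over their backs; the gripper's body (76 mm by 85 mm) begins 54 mm behind the grasp point. The pads swing forward as they close: fully open they stand 13 mm farther back than shut.
Start: joints at [1.074, 0.286, 1.577, -0, 1.279, -0.15], TCP at [0.229, 0.635, 0.231] pointing down, gripper open.
Joint ranges: [-2.77, 2.77], [-0.9, 2.22], [0.21, 2.48], [-1.53, 4.67], [0.24, 2.81], [-2.84, 2.84]. Speed limits (rad/s): [2.79, 2.79, 3.14, 3.14, 3.14, 3.14].

## Interface

Orientations are given as a unit quaternion [x, y, z, w].
In Python, from plant import get_state, read_camera, sign_off gives the robot as it stands.
- The arm moves only by the tool step_arm, never from a script. Its argument "targets" is a list that holds one entry, the list of rows, each a list of 5 numbers: the opening, from 0 (shut) to 1 (fully open), then the shift along the tool's x, y, z each as a share of 4 cm, from -1 to 1, then the turn about the tool's z as a share of 5 degrees, from -1 to 1. A call has 1 to 10 rows; each row shifts and turns the commanded pose from where the row before left it, along the tool's axes as they then stand; what a row does not reach is not made up. A row lasts 1/12 s, in which the tool goes at most 41.7 mm and 7.16 degrees, less where a joint would pass 70% of its speed; a pose out of reach is approached as far as the arm can. A call with a number of a shift or a turn outside -1 to 1 is refused whole. A call with a gripper value outside its range is refused whole. The fingers move at their own pace and stop on an object; "squeeze" is the grip in N (left out, the last holds). Time passes only in rows, so rows that do not move let the fingers close. It gives the time, the measured TCP pose, the force and the opening at its end, in the units of the state.
- get_state(): the state, without advancing time (a new reading comes with each control period).
- read_camera(name): name is "side" or "top" or "wrist"; returns a dict with "pixels" (384x512x3 uint8, red, green, blue), "range_z" (384x512 float32, m along the optical axis (not along the pixel's ray), 0 where there is no reading), "mtx" (3x3 intrinsics, pixels), "rvec" (rotation vector, rad) and "tvec" (3), from world to camera coordinates, as OpenCV has them. Camera axes: x right, y down, z forward; pixel columns grow to the right and rows downward; lengths in m; the calibration is good to about 2 mm. A picture is of the moment at which its call begins.
- sign_off(): hands the job in, once; it reports no verdict.
The state is a dict: "time": time; "qpos": joint angles; "dq": joint speeds; "joint_efforts": joint torques, N m; "eef_pos": TCP position; "tcp_rot": TCP orientation; "contact_force": force on the tool from outside, world axes, zero at the start; "wrist_torque": the same for the moment, N m; "opening": opening from 0.0 (shut) to 1.0 (fully open).
Only numpy, scipy, OpenCV 4.12 (cv2) and the standard library are available. Lean on these libraries where they do the work, as an engineer would, in place of code of your own. Each camera call takes 0.05 s, during which the arm holds its last target.

## Task

One of the two strip guide rollers on the bench still lacks the snap ring on its axle stub. Take the snap-ring pliers by their red handles (a ring is already on the tips), squeeze them so that the ring opens fully, slide the open ring down over the bare stub, without forcing it, until it lies flat on the thrust washer, level with the groove, and finish still squeezing the pliers so that the ring stays held open there for me to check before it snaps in. Do not knock the other things on the bench about.

Things in the scene. Friction and masses are not known exactly. Their poses are not given: they have to be found in the camera images.
- grip (a point): Where the snap-ring pliers' red handles are best squeezed: on the middle plane, half-way up (11 mm above their underside), 75 mm behind the pivot. x: from handles to tips; y: towards the left handle; z: up. Each handle 14 mm wide, 22 mm high, from 34 mm ahead to 72 mm behind. Over their outsides here: 60 mm at rest (51 front end, 78 rear end); 40 mm and parallel when fully squeezed.
- pliers: Snap-ring pliers with bent tips, loose, flat on the bench, 320 g, 210 mm long; origin under the pivot, level with the underside of handles and ring; x towards the tips, z up. Squeezing the handles (3 N at first, 11 N at a stop screw) spreads the tips, a spring opens them again. Centre of mass about 30 mm behind the origin. Up to 24 mm high.
- ring (a point): Centre of the dark steel snap ring hooked on the pliers' tips (it cannot fall off); axes as grip, from which it lies 158.9 mm along x and 9.5 mm lower. 3 mm thick, in the xy plane, outer radius 28 mm, two lugs on the handle side. Inner width across y 36.6 mm at rest, too narrow for the stub; a 44 mm circle about this point when fully spread. No part of the pliers is within 22 mm of this point.
- spread (a joint): How far each lever of the pliers is squeezed, in rad: 0 at rest (ring shut), 0.13 at the stop screw (ring fully spread); the ring clears the stub all round above about 0.07.
- unit_bare: The guide roller unit without a ring, bolted to the bench; origin under its middle, z up. Green foot 110 x 110 x 12 mm; steel roller, 90 mm in diameter, up to 54 mm; bright thrust washer, 67 mm in diameter, with its top at 59 mm; upright axle stub, 40 mm in diameter, with a groove (36 mm in diameter) from 59 to 63 mm, ending at 76 mm with a 3 mm chamfer.
- stub_end (a point): Centre of the end face of the bare axle stub, 76 mm above the bench. z: up.
- groove (a point): On the axis of the same stub, 15.5 mm below its end: where the ring's centre (ring) is when the spread ring lies flat on the thrust washer, level with the groove. z: up.
- unit_done: The other, identical roller unit, also bolted down, its ring already fitted in its groove; origin under the middle of its foot; 110 x 110 mm, 76 mm high.
- wrench_grip (a point): Combination wrench lying on the bench, 190 mm long, bystander; point on its shank.
- bearing: Ball bearing lying on the bench, 62 mm in diameter, 18 mm high, bystander; origin under its middle.
- drift: Brass drift lying on the bench, 130 mm long, 16 mm thick, bystander; origin under its middle.
- oil: Blue oil can with an upright brass spout, 60 mm in diameter, 170 mm high, standing, bystander; origin under its middle.
- tray: Grey sheet-metal tray with spare snap rings, 130 x 200 x 28 mm, bystander; origin under its middle.
- mallet: Yellow-faced mallet lying on the bench, 210 mm long, 35 mm high, bystander; origin under its head.
Not all that is in view belongs to the job. What is shaped like the unit_bare but blue or pink is not meant.

How it is judged:
On the way:
1. the ring, spread by the squeezed pliers, is held over the end of the bare stub, not yet on it (value of joint spread above 0.085 rad and z of ring in the frame of stub_end above 0.002 m and horizontal distance between ring and stub_end below 0.02 m and contact force between the fingers and pliers above 3 N), for 0.1 s.
At the end, for the whole second after the job is handed in: The ring lies around the bare stub, its centre within 3 mm of the stub's axis and within 2 mm of the height of the groove, flat to within 0.08 rad, still spread (squeezed above 0.085 rad of 0.13) by the pliers, which the fingers still grip with more than 3 N (horizontal distance between ring and groove below 0.003 m and z of ring in the frame of groove between -0.002 and 0.002 m and angle between ring's own z axis and vertical below 0.08 rad and value of joint spread above 0.085 rad and contact force between the fingers and pliers above 3 N); the arm keeps its last pose, push and grip.
It fails at once if the ring or pliers are forced on the bare roller unit with more than 40 N (contact force between pliers and unit_bare above 40 N).
It fails at once if a bystander is knocked more than 25 mm from its place (distance of any of wrench_grip, bearing, drift, oil, tray, mallet from where it was at the start of the episode above 0.025 m).
It also fails if it takes over 38 s, if anything falls off the work surface, if the arm or the gripper's body presses on something with over 40 N, if the wrist force passes 120 N, or if a joint passes its speed limit or range.

## Working session

There is one attempt and no reset: what is moved stays moved. The work goes in short steps, Python scripts to look and compute and a tool call to move; the robot and the scene stay as the last step left them, time stands still between calls to the robot, and variables do not carry over. Pictures are saved under pics/ and viewed, and the job is handed in when it is done.

Besides the shell and the picture viewer there is one more tool, called after ">>>" in YAML: its name, and indented under it one key for each argument. step_arm: Moves the arm, as the interface text tells. Shift numbers are shares of 4 cm and turn numbers shares of 5 degrees, none past 1 either way. Its arguments: {"type":"object","properties":{"targets":{"type":"array"},"squeeze":{"type":"number"}},"required":["targets"]}

```bash
ls; mkdir -p pics
cat > h.py <<'E'
import numpy as np, cv2
from plant import get_state, read_camera
def cam(n):
    c=read_camera(n); c['R']=cv2.Rodrigues(np.array(c['rvec'],float))[0]; c['t']=np.array(c['tvec'],float).reshape(3); np.savez(''+n+'.npz',**c); return c
def load(n): return dict(np.load(''+n+'.npz'))
def cloud(c):
    h,w=c['range_z'].shape; u,v=np.meshgrid(np.arange(w),np.arange(h)); z=c['range_z']; K=c['mtx']
    p=np.stack([(u-K[0,2])/K[0,0]*z,(v-K[1,2])/K[1,1]*z,z],-1)
    P=(p-c['t'])@c['R']; P[z==0]=np.nan; return P
def save(n,img): cv2.imwrite('pics/'+n,img[:,:,::-1])
E
python3 - <<'E'
from h import *
for n in ('top','side'):
    c=cam(n); save(n+'0.png',c['pixels']); print(n,-c['R'].T@c['t'])
print(get_state())
E
```

```text
pics
top [ 0.38306355 -0.05416819  1.38821986]
side [ 0.18607231 -1.41277279  0.96593816]
{'time': 0.1, 'qpos': array([ 1.07402470e+00,  2.87118010e-01,  1.57803245e+00, -2.21671078e-05,
        1.27863761e+00, -1.50026436e-01]), 'dq': array([ 0.00034739, -0.00145584, -0.00349093,  0.00265327,  0.0009776 ,
        0.00095036]), 'joint_efforts': array([ 9.53725139e-04, -4.07295728e+01, -2.93699437e+01, -1.52204693e-04,
        3.42012318e-03, -1.26374619e-05]), 'eef_pos': array([0.22909371, 0.63429145, 0.23005722]), 'tcp_rot': array([ 1.72502099e-01,  9.85008538e-01, -1.04417685e-03, -3.38782082e-04]), 'contact_force': array([ 0.17663129,  0.0574791 , -0.19820177]), 'wrist_torque': array([ 0.0069492 , -0.00677932,  0.07642333]), 'opening': 0.9990463247023019}
```

View pics/top0.png

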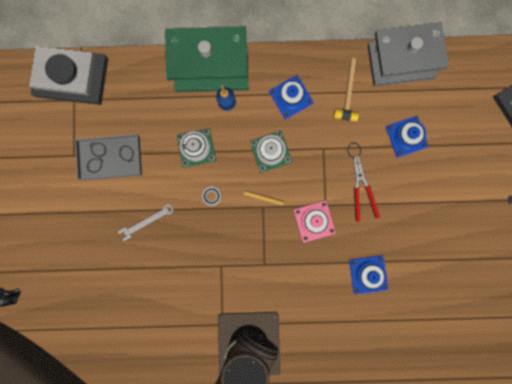

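View pics/side0.png

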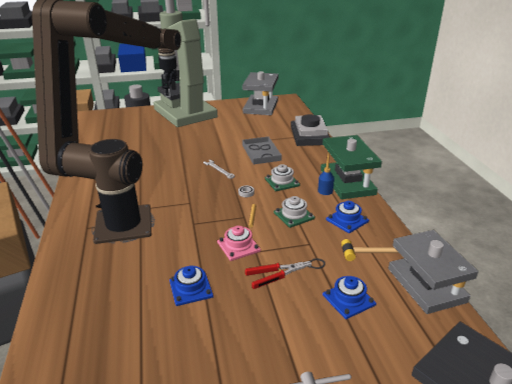

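The top view shows two green units, at about (196,147) and (270,150). The pliers are at (360,185) with the ring at (354,150). I'll enlarge these areas.

Run:
```python
from h import *
c=load('top'); s=load('side')
a=cv2.resize(c['pixels'][120:180,170:300],None,fx=6,fy=6,interpolation=cv2.INTER_CUBIC)
b=cv2.resize(s['pixels'][155:230,255:385],None,fx=5.,fy=3,interpolation=cv2.INTER_CUBIC)
b=cv2.resize(b,(780,225))
save('green.png',np.vstack([a,b]))
save('pl.png',cv2.resize(c['pixels'][135:230,320:440],None,fx=6,fy=6,interpolation=cv2.INTER_CUBIC))
P=cloud(c)
# pliers: red
hsv=cv2.cvtColor(c['pixels'],cv2.COLOR_RGB2HSV)
m=((hsv[...,0]<6)|(hsv[...,0]>174))&(hsv[...,1]>170)
m[:,:340]=0; m[:130]=0
n,l,st,ce=cv2.connectedComponentsWithStats(m.astype(np.uint8))
for i in range(1,n):
    if st[i,4]>20:
        Q=P[l==i]; q=Q.mean(0); e=cv2.PCACompute(Q[:,:2].astype(np.float32),None)[1][0]; print(st[i],ce[i],q,e,np.degrees(np.arctan2(e[1],e[0])),Q.min(0),Q.max(0))
for (u,v) in ((196,147),(270,150)):
    Q=P[v-28:v+28,u-28:u+28].reshape(-1,3)
    for lo,hi in ((.007,.017),(.05,.057),(.057,.063),(.07,.085)):
        k=Q[(Q[:,2]>lo)&(Q[:,2]<hi)]
        if len(k): print(u,lo,len(k),k.mean(0).round(4),((k.max(0)+k.min(0))/2).round(4),k.max(0)-k.min(0), np.median(k[:,2]))
```

```text
[366 186  14  32 134] [372.3358209 201.7238806] [nan nan nan] [nan nan] nan [nan nan nan] [nan nan nan]
[355 189   5  32 132] [356.96969697 204.53030303] [nan nan nan] [nan nan] nan [nan nan nan] [nan nan nan]
196 0.007 388 [0.6152 0.144  0.0121] [0.6291 0.1562 0.012 ] [0.17923148 0.1577281  0.00993561] 0.012144400598374398
196 0.05 242 [0.6212 0.151  0.0542] [0.6249 0.1525 0.0535] [0.08904271 0.08806918 0.00695083] 0.05428417578761982
196 0.057 202 [0.6277 0.149  0.0596] [0.6271 0.1518 0.06  ] [0.08202019 0.08768434 0.00593261] 0.05942804807769507
196 0.07 131 [0.625  0.1522 0.076 ] [0.6243 0.1522 0.0767] [0.03755361 0.03778169 0.01305294] 0.07550608819011873
270 0.007 407 [ 0.5989 -0.0869  0.0119] [ 0.6097 -0.0836  0.012 ] [0.17691558 0.18042195 0.00988853] 0.01193038745369212
270 0.05 259 [ 0.6047 -0.0867  0.0542] [ 0.6069 -0.0879  0.0535] [0.08621391 0.08781314 0.00690629] 0.05451636975630934
270 0.057 210 [ 0.6058 -0.0888  0.0598] [ 0.6062 -0.0893  0.06  ] [0.07903788 0.08384575 0.00589451] 0.05993421781464804
270 0.07 129 [ 0.6059 -0.0875  0.0764] [ 0.6052 -0.0875  0.077 ] [0.03689211 0.03716515 0.01285156] 0.07629311869804932
```

```bash
sleep 1
```

```text
(no output)
```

View pics/green.png

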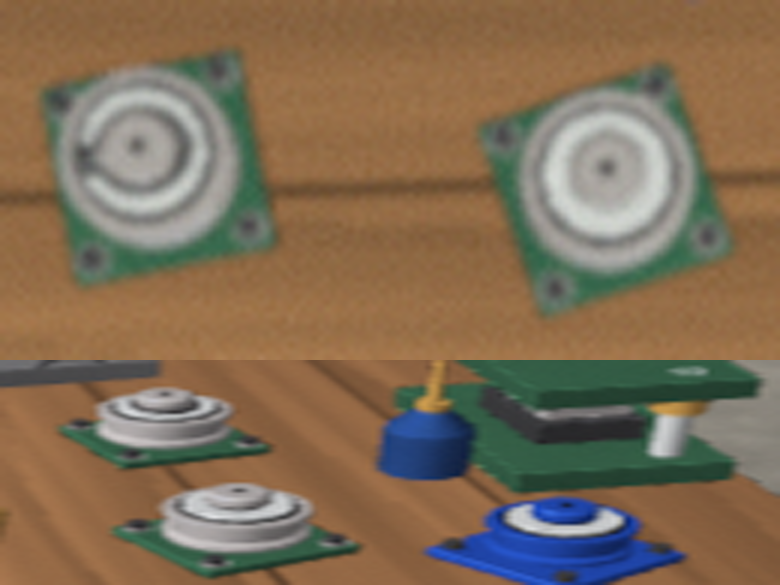

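View pics/pl.png

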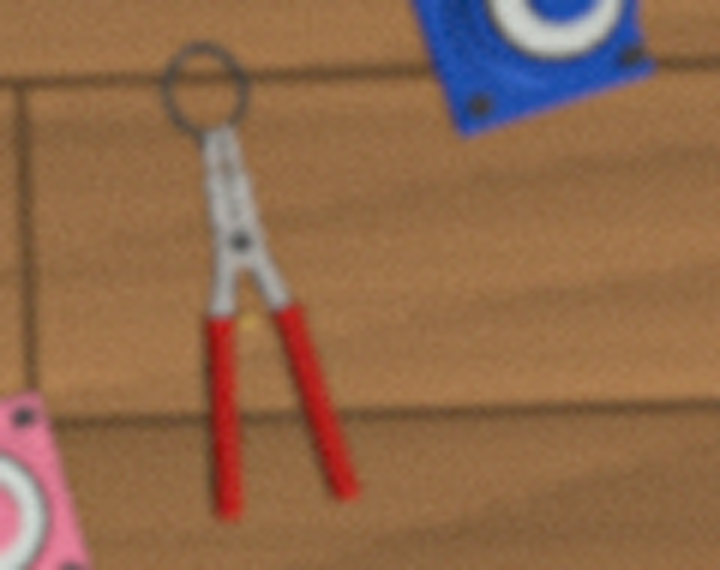

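The left green unit, top (196,147), has a dark split ring around its stub, so it is done. The right one, top (270,150), shows only bright washer and bare stub, so it is the target at about (0.605, -0.0875). The blue and pink look-alikes are excluded. Next I'll get the pliers pose.

```bash
cat >> h.py <<'E'
def px2w(c,u,v,z):
    d=np.array([(u-c['mtx'][0,2])/c['mtx'][0,0],(v-c['mtx'][1,2])/c['mtx'][1,1],1.])
    o=-c['R'].T@c['t']; d=c['R'].T@d; return o+d*(z-o[2])/d[2]
E
python3 - <<'E'
from h import *
c=load('top'); P=cloud(c)
hsv=cv2.cvtColor(c['pixels'],cv2.COLOR_RGB2HSV)
m=((hsv[...,0]<6)|(hsv[...,0]>174))&(hsv[...,1]>170)
m[:,:340]=0; m[:130]=0
n,l,st,ce=cv2.connectedComponentsWithStats(m.astype(np.uint8))
for i in range(1,n):
    if st[i,4]>20:
        Q=P[l==i]; Q=Q[~np.isnan(Q[:,0])]; print(ce[i],np.median(Q,0),np.percentile(Q,[5,95],axis=0))
        vv,uu=np.nonzero(l==i); W=np.array([px2w(c,u,v,.022) for u,v in zip(uu,vv)])[:,:2]
        mu,e,_=cv2.PCACompute2(W,None); e=e[0]*np.sign(e[0,0]); pr=(W-mu)@e; print(mu,np.degrees(np.arctan2(e[1],e[0])),pr.min(),pr.max())
# ring from pl.png crop coordinates /6
def o(u,v,z): return px2w(c,320+u/6-.4,135+v/6-.4,z)
r=o(205,89,.003); p=o(240,242,.02); print('ring',r,'pivot',p,np.linalg.norm((r-p)[:2]),np.degrees(np.arctan2(*(r-p)[1::-1])))
print(px2w(c,320+25,140,0))
Q=P[180:225,340:390].reshape(-1,3);print(np.nanpercentile(Q[:,2],[5,50,95,99]))
E
```

```text
[372.3358209 201.7238806] [ 0.4325189  -0.40386927  0.02132871] [[ 0.3895495  -0.41803294  0.01105239]
 [ 0.47729384 -0.3911394   0.02682546]]
[[ 0.43311368 -0.4041388 ]] 15.292562508699243 -0.051119185133855126 0.05143214964889586
[356.96969697 204.53030303] [ 0.42436681 -0.35484461  0.02144062] [[ 0.37994714 -0.36083621  0.01565789]
 [ 0.47145444 -0.35070203  0.02722078]]
[[ 0.4255802  -0.35521259]] 0.14442391950244188 -0.04899631138513431 0.0493543440891071
ring [ 0.60465262 -0.35687294  0.003     ] pivot [ 0.51952038 -0.36815058  0.02      ] 0.08587598043164112 7.5461489429945825
[ 0.63686229 -0.330418    0.        ]
[-0.00387286  0.00152233  0.02303413  0.02683393]
```

```bash
cat >> h.py <<'E'
def toolaxes(s=None):
    from scipy.spatial.transform import Rotation as R
    s=s or get_state(); M=R.from_quat(s['tcp_rot']).as_matrix(); return s,M
def plan(target,s=None):
    s,M=toolaxes(s); d=M.T@(np.array(target)-s['eef_pos'])
    print('eef',s['eef_pos'].round(4),'heading',round(float(np.degrees(np.arctan2(-M[1,0],-M[0,0]))),2),'z',M[:,2].round(4),'shift in units of 4cm',(d/.04).round(3),'F',s['contact_force'].round(1),'op',round(float(s['opening']),3),'t',s['time'])
E
python3 -c "
from h import *
c=load('top')
for n,u,v in (('pink',315,221),('oil',226,98),('drift',264,198),('mallet',347,115),('bearing',211,196)): print(n,px2w(c,u,v,.05))
plan([.5,.3,.2])"
```

```text
pink [ 0.37737026 -0.21726489  0.05      ]
oil [0.77247632 0.04948391 0.05      ]
drift [ 0.45288086 -0.06167867  0.05      ]
mallet [ 0.70702313 -0.33008174  0.05      ]
bearing [0.46365797 0.10280535 0.05      ]
eef [0.2291 0.6343 0.2301] heading -19.87 z [-0.001  -0.0019 -1.    ] shift in units of 4cm [-9.21  -5.557  0.761] F [ 0.2  0.1 -0.2] op 0.999 t 0.1
```

>>> step_arm:
  targets:
    - [[1, 0, 0, 0, -0.92], [1, 0, 0, 0, -0.92], [1, 0, 0, 0, -0.92], [1, 0, 0, 0, -0.92], [1, 0, 0, 0, -0.92], [1, 0, 0, 0, -0.9]]
  squeeze: 60

```text
time: 0.6
eef_pos: [0.2292, 0.6345, 0.2305]
tcp_rot: [-0.069, 0.998, -0.001, -0.0]
contact_force: [0.3, -0.8, -0.2]
opening: 0.997
```

```bash
python3 -c "
from h import *
plan([.5,.3,.2]);plan([.5,-.25,.15]);plan([.447,-.378,.15])"
```

```text
eef [0.2292 0.6345 0.2305] heading 7.86 z [-7.0e-04 -1.3e-03 -1.0e+00] shift in units of 4cm [-5.564 -9.208  0.768] F [ 0.3 -0.8 -0.2] op 0.997 t 0.6
eef [0.2292 0.6345 0.2305] heading 7.86 z [-7.0e-04 -1.3e-03 -1.0e+00] shift in units of 4cm [ -3.686 -22.827   2.035] F [ 0.3 -0.8 -0.2] op 0.997 t 0.6
eef [0.2292 0.6345 0.2305] heading 7.86 z [-7.0e-04 -1.3e-03 -1.0e+00] shift in units of 4cm [ -1.936 -25.816   2.04 ] F [ 0.3 -0.8 -0.2] op 0.997 t 0.6
```

>>> step_arm:
  targets:
    - [[1, -0.55, -0.8, 0, 0], [1, -0.55, -0.8, 0, 0], [1, -0.55, -0.8, 0, 0], [1, -0.55, -0.8, 0, 0], [1, -0.55, -0.8, 0, 0], [1, -0.55, -0.8, 0, 0], [1, -0.55, -0.8, 0, 0], [1, -0.55, -0.8, 0, 0], [1, -0.55, -0.8, 0, 0], [1, -0.55, -0.8, 0, 0]]

```text
time: 1.43
eef_pos: [0.4906, 0.3451, 0.2308]
tcp_rot: [-0.067, 0.998, -0.0, -0.0]
contact_force: [1.0, 0.4, 0.1]
opening: 1.005
```

>>> step_arm:
  targets:
    - [[1, 0, -0.95, 0.2, 0], [1, 0, -0.95, 0.2, 0], [1, 0, -0.95, 0.2, 0], [1, 0, -0.95, 0.2, 0], [1, 0, -0.95, 0.2, 0], [1, 0, -0.95, 0.2, 0], [1, 0, -0.95, 0.2, 0], [1, 0, -0.95, 0.2, 0], [1, 0, -0.95, 0.2, 0], [1, 0, -0.95, 0.2, 0]]

```text
time: 2.27
eef_pos: [0.5399, -0.0315, 0.1506]
tcp_rot: [-0.067, 0.998, 0.0, -0.0]
contact_force: [0.9, 0.1, -0.0]
opening: 1.001
```

```bash
python3 -c "
from h import *
plan([.447,-.378,.15])"
```

```text
eef [ 0.5399 -0.0315  0.1506] heading 7.63 z [-5.e-04  2.e-04 -1.e+00] shift in units of 4cm [ 3.452 -8.277  0.015] F [ 0.9  0.1 -0. ] op 1.001 t 2.2667
```

>>> step_arm:
  targets:
    - [[1, 0.3, -0.9, 0, 0], [1, 0.3, -0.9, 0, 0], [1, 0.35, -0.9, 0, 0], [1, 0.35, -0.9, 0, 0], [1, 0.35, -0.9, 0, 0], [1, 0.35, -0.9, 0, 0], [1, 0.35, -0.9, 0, 0], [1, 0.35, -0.9, 0, 0], [1, 0.4, -0.6, 0, 0], [1, 0.3, -0.42, 0, 0]]

```text
time: 3.1
eef_pos: [0.4479, -0.3763, 0.1509]
tcp_rot: [-0.065, 0.998, -0.0, -0.0]
contact_force: [-0.1, 0.3, 0.1]
opening: 1.0
```

```bash
python3 -c "
from h import *
plan([.447,-.378,.15])
for n in ('wrist','side'):
    c=cam(n); save(n+'1.png',c['pixels'])
s=load('side')
save('side1c.png',cv2.resize(s['pixels'][180:330,180:380],None,fx=4,fy=4,interpolation=cv2.INTER_CUBIC))
"
```

```text
eef [ 0.4479 -0.3763  0.1509] heading 7.51 z [-5.e-04 -1.e-04 -1.e+00] shift in units of 4cm [ 0.027 -0.04   0.023] F [-0.1  0.3  0.1] op 1.0 t 3.1
```

View pics/wrist1.png

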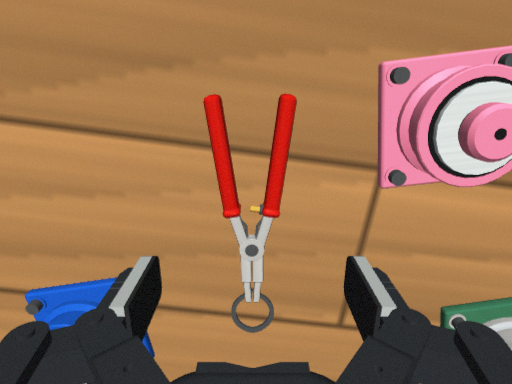

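View pics/side1c.png

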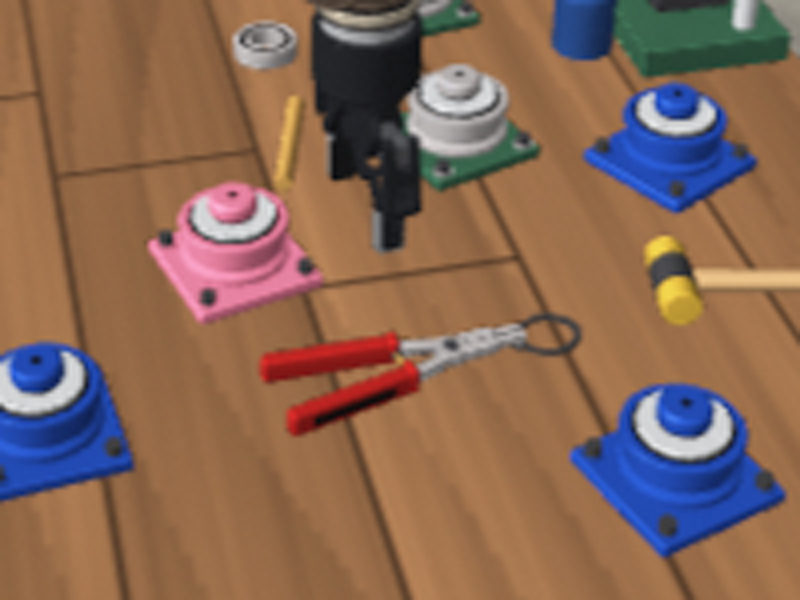

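```bash
cat > wr.py <<'E'
from h import *
def run(c,z0=0.,verb=True):
    P=cloud(c); px=c['pixels']
    hsv=cv2.cvtColor(px,cv2.COLOR_RGB2HSV)
    m=((hsv[...,0]<5)|(hsv[...,0]>175))&(hsv[...,1]>190)
    n,l,st,ce=cv2.connectedComponentsWithStats(m.astype(np.uint8))
    L=[]
    for i in range(1,n):
        if st[i,4]>300:
            vv,uu=np.nonzero(l==i); Q=P[l==i]; zm=np.nanmedian(Q[:,2])
            W=np.array([px2w(c,u,v,z0+.02) for u,v in zip(uu,vv)])[:,:2]
            mu,e,_=cv2.PCACompute2(W,None); e=e[0]*np.sign(e[0,0]); mu=mu[0]; pr=(W-mu)@e
            mid=mu+e*(pr.min()+pr.max())/2
            print(ce[i].round(0),'z',zm.round(4),'mid',mid.round(4),'head',np.degrees(np.arctan2(e[1],e[0])).round(2),'len',np.ptp(pr).round(4)); L.append((mid,np.degrees(np.arctan2(e[1],e[0]))))
    return P,L
E
python3 - <<'E'
from wr import *
c=load('wrist'); P,L=run(c)
print('mean head',(L[0][1]+L[1][1])/2,'mid',(L[0][0]+L[1][0])/2)
r=px2w(c,252,313,.003);p=px2w(c,252,250,.022); print('ring',r,'pivot',p,np.degrees(np.arctan2(*(r-p)[1::-1])))
g=px2w(c,252,313,.0015)
a=np.radians(np.degrees(np.arctan2(*(r-p)[1::-1])))
print('grip from ring',r[:2]-.1589*np.array([np.cos(a),np.sin(a)]))
# fingers
for u0,u1 in ((100,165),(340,420)):
    Q=P[250:384,u0:u1].reshape(-1,3);Q=Q[Q[:,2]>.1];print(np.nanmin(Q,0),np.nanpercentile(Q[:,2],[1,5,50]),Q[np.nanargmin(Q[:,2])])
E
```

```text
[221. 155.] z 0.0217 mid [ 0.432  -0.4058] head 15.41 len 0.1081
[279. 154.] z 0.0216 mid [ 0.4252 -0.3579] head 0.55 len 0.1084
mean head 7.977580632065326 mid [ 0.42856141 -0.38183655]
ring [ 0.60290662 -0.35753414  0.003     ] pivot [ 0.51522492 -0.36893489  0.022     ] 7.40828038201251
grip from ring [ 0.44533303 -0.37802254]
[ 0.43172088 -0.43424569  0.16352426] [0.1667886  0.17208537 0.20509397] [ 0.45366902 -0.41991685  0.16352426]
[ 0.4242634  -0.35898378  0.16405206] [0.16710367 0.17277312 0.21197348] [ 0.43580175 -0.33562418  0.16405206]
```

```bash
python3 -c "
from h import *
plan([.446,-.3785,.0])"
```

```text
eef [ 0.4476 -0.3763  0.1509] heading 7.39 z [-6.e-04 -2.e-04 -1.e+00] shift in units of 4cm [ 0.045 -0.048  3.773] F [ 0.5  0.3 -0.4] op 0.999 t 3.2
```

>>> step_arm:
  targets:
    - [[1, 0.05, -0.05, 0.6, -0.05], [1, 0, 0, 0.8, 0], [1, 0, 0, 0.8, 0], [1, 0, 0, 0.6, 0], [1, 0, 0, 0.4, 0], [1, 0, 0, 0.3, 0], [1, 0, 0, 0.15, 0], [1, 0, 0, 0.1, 0], [1, 0, 0, 0, 0], [1, 0, 0, 0, 0]]

```text
time: 4.03
eef_pos: [0.4482, -0.3765, 0.0024]
tcp_rot: [-0.069, 0.998, -0.001, 0.001]
contact_force: [0.3, -0.6, 1.1]
opening: 1.0
```

Run:
```python
from wr import *
plan([.446,-.3785,.0])
c=cam('wrist'); save('w2.png',c['pixels'])
```

```text
eef [ 0.4482 -0.3765  0.0024] heading 7.89 z [ 0.0012 -0.0014 -1.    ] shift in units of 4cm [ 0.062 -0.043  0.059] F [ 0.3 -0.6  1.1] op 1.0 t 4.0333
```

View pics/w2.png

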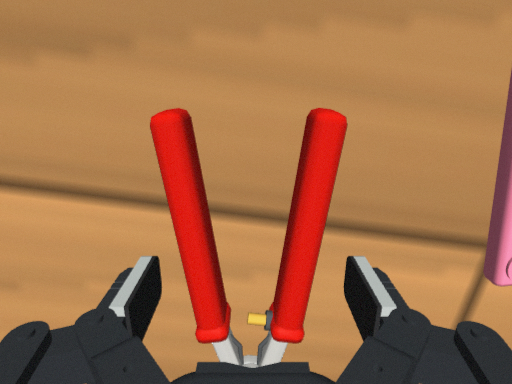

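>>> step_arm:
  targets:
    - [[0.7, 0.05, -0.04, 0.06, 0], [0.6, 0, 0, 0, 0], [0.5, 0, 0, 0, 0], [0.4, 0, 0, 0, 0], [0.3, 0, 0, 0, 0], [0.2, 0, 0, 0, 0], [0, 0, 0, 0, 0], [0, 0, 0, 0, 0], [0, 0, 0, 0, 0]]
  squeeze: 50

```text
time: 4.83
eef_pos: [0.4472, -0.3809, 0.0033]
tcp_rot: [-0.069, 0.998, -0.003, 0.001]
contact_force: [-4.4, 0.0, 14.4]
opening: 0.423
```

Run:
```python
from wr import *
plan([.446,-.3785,.0])
c=cam('wrist'); save('w3.png',c['pixels'])
c=cam('side'); save('s3.png',cv2.resize(c['pixels'][180:330,200:400],None,fx=4,fy=4,interpolation=cv2.INTER_CUBIC))
```

```text
eef [ 0.4472 -0.3809  0.0033] heading 7.93 z [ 0.0027 -0.0055 -1.    ] shift in units of 4cm [0.022 0.064 0.082] F [-4.4  0.  14.4] op 0.423 t 4.8333
```

View pics/w3.png

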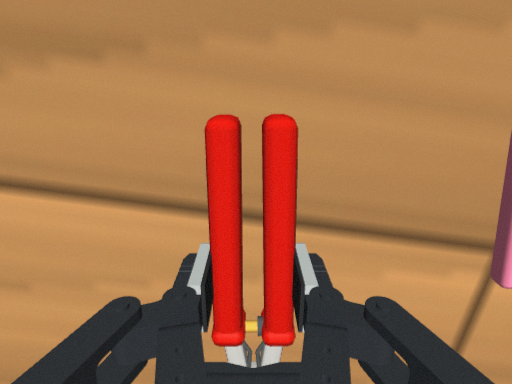

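View pics/s3.png

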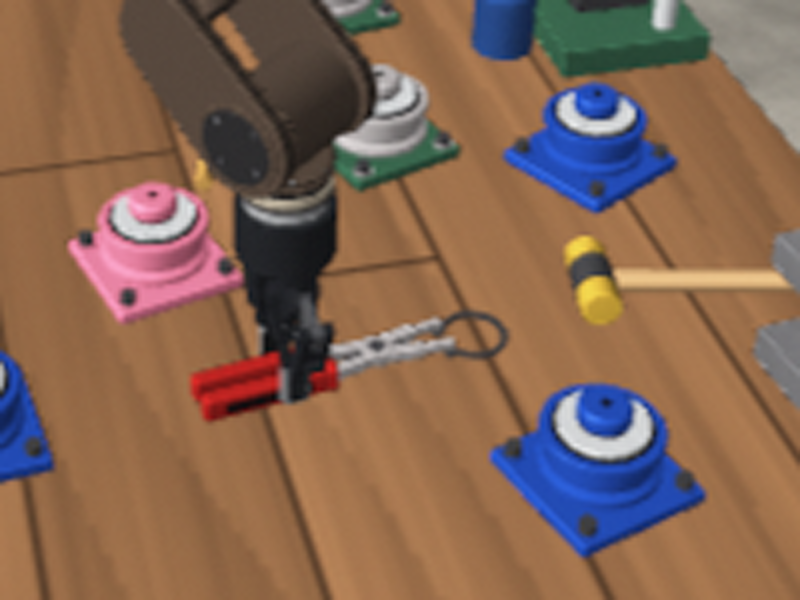

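>>> step_arm:
  targets:
    - [[0, 0, 0, 0, 0], [0, 0, 0, -0.1, 0], [0, 0, 0, -0.2, 0], [0, 0, 0, -0.4, 0], [0, 0, 0, -0.6, 0], [0, 0, 0, -0.6, 0], [0, 0, 0, -0.6, 0], [0, 0, 0, -0.4, 0], [0, 0, 0, -0.2, 0], [0, 0, 0, 0, 0]]
  squeeze: 90

```text
time: 5.77
eef_pos: [0.4462, -0.3783, 0.1246]
tcp_rot: [-0.069, 0.998, -0.001, 0.001]
contact_force: [0.6, -0.2, -3.2]
opening: 0.387
```

Run:
```python
from wr import *
plan([.446,-.3785,.13])
c=cam('wrist'); save('w4.png',c['pixels']); run(c,get_state()['eef_pos'][2])
c=cam('side'); save('s4.png',cv2.resize(c['pixels'][150:300,220:420],None,fx=4,fy=4,interpolation=cv2.INTER_CUBIC))
c=cam('top'); save('t4.png',cv2.resize(c['pixels'][120:220,260:420],None,fx=5,fy=5,interpolation=cv2.INTER_CUBIC))
```

```text
eef [ 0.4462 -0.3783  0.1246] heading 7.89 z [ 0.0017 -0.0022 -1.    ] shift in units of 4cm [ 0.006 -0.004 -0.135] F [ 0.6 -0.2 -3.2] op 0.387 t 5.7667
[228. 226.] z 0.1422 mid [ 0.4296 -0.392 ] head 7.22 len 0.1086
[276. 225.] z 0.1422 mid [ 0.4266 -0.3716] head 9.4 len 0.109
```

View pics/s4.png

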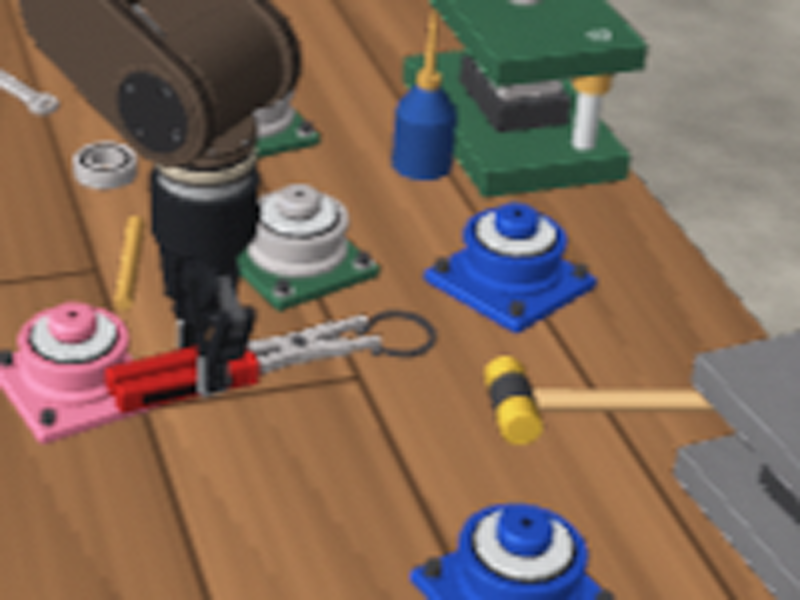

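View pics/t4.png

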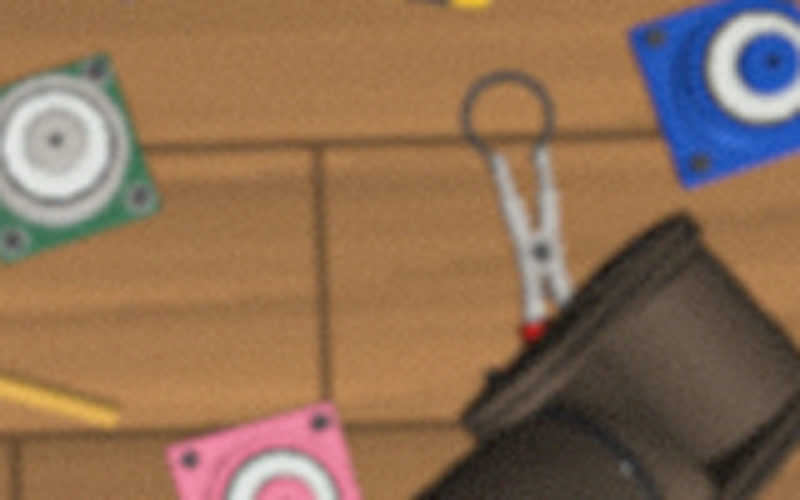

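View pics/w4.png

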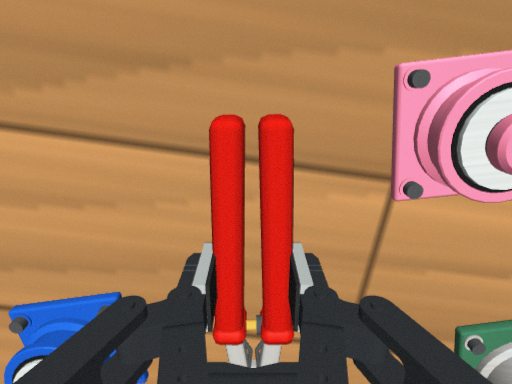

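```bash
cat >> wr.py <<'E'
def tilt(c,head):
    P=cloud(c); hsv=cv2.cvtColor(c['pixels'],cv2.COLOR_RGB2HSV)
    m=((hsv[...,0]<5)|(hsv[...,0]>175))&(hsv[...,1]>190)
    m=cv2.erode(m.astype(np.uint8),np.ones((5,5)))>0
    Q=P[m]; Q=Q[~np.isnan(Q[:,0])]; x=Q[:,:2]@np.array([np.cos(head),np.sin(head)])
    # top surface per slice
    b=np.arange(x.min(),x.max(),.008); X=[];Z=[]
    for k in b:
        q=Q[(x>=k)&(x<k+.008)]
        if len(q)>20: X.append(k+.004);Z.append(np.percentile(q[:,2],80))
    X=np.array(X);Z=np.array(Z);f=np.polyfit(X,Z,1);print('handle tilt rad (neg=tips down)',f[0],'top z',Z.round(4)); return f
E
python3 - <<'E'
from wr import *
c=load('wrist'); tilt(c,np.radians(7.7))
c=load('top'); P=cloud(c)
px=c['pixels']
Q=P[120:190,350:380].reshape(-1,3); col=px[120:190,350:380].reshape(-1,3)
k=(Q[:,2]>.07)&(Q[:,0]>.48); A=Q[k]; 
# fit plane over pliers steel by x slices
x=(A[:,:2]-[.446,-.3785])@[.991,.134]
for a in np.arange(.03,.2,.012):
    s=(x>=a)&(x<a+.012)
    if s.any(): print(round(a+.006,3),s.sum(),np.percentile(A[s,2],[10,50,90]).round(4))
E
```

```text
handle tilt rad (neg=tips down) 0.0025041170687454396 top z [0.143  0.1432 0.1432 0.1431 0.143  0.143  0.1429 0.1428 0.1428 0.1427
 0.1427 0.1426 0.1434 0.1443]
0.036 12 [0.1317 0.1401 0.367 ]
0.048 33 [0.1293 0.133  0.3481]
0.06 34 [0.1299 0.132  0.1348]
0.072 36 [0.1306 0.1328 0.1361]
0.084 34 [0.1301 0.1331 0.1369]
0.096 36 [0.1286 0.132  0.1353]
0.108 30 [0.1282 0.1323 0.137 ]
0.12 23 [0.1272 0.1306 0.1334]
0.132 24 [0.1195 0.1301 0.1337]
0.144 17 [0.1147 0.1192 0.1219]
0.156 17 [0.1149 0.1183 0.1228]
0.168 13 [0.1152 0.1184 0.1202]
0.18 27 [0.1167 0.1195 0.1238]
0.192 5 [0.1164 0.1171 0.1208]
```

```bash
cat > ring.py <<'E'
from h import *
from scipy.optimize import least_squares
def fitring(c,guess,z,r0=.025,win=.036,lug=None,thr=None):
    """dark annulus fit: maximise darkness along projected circle of radius r at height z"""
    g=cv2.GaussianBlur(cv2.cvtColor(c['pixels'],cv2.COLOR_RGB2GRAY).astype(np.float32),(0,0),.6)
    th=np.radians(np.arange(0,360,3))
    if lug is not None:
        d=(th-lug+np.pi)%(2*np.pi)-np.pi; th=th[np.abs(d)>np.radians(50)]
    def proj(p):
        X=np.stack([p[0]+p[2]*np.cos(th),p[1]+p[2]*np.sin(th),np.full_like(th,z)],-1)
        q=cv2.projectPoints(X,c['rvec'],c['tvec'],c['mtx'],None)[0][:,0]
        return q
    def f(p):
        q=proj(p).astype(np.float32); return cv2.remap(g,q[:,0].reshape(-1,1),q[:,1].reshape(-1,1),cv2.INTER_CUBIC).mean()
    best=None
    for dx in np.arange(-.015,.0151,.003):
        for dy in np.arange(-.015,.0151,.003):
            for r in (.024,.025,.026):
                v=f((guess[0]+dx,guess[1]+dy,r))
                if best is None or v<best[0]: best=(v,(guess[0]+dx,guess[1]+dy,r))
    from scipy.optimize import minimize
    o=minimize(f,best[1],method='Nelder-Mead',options=dict(initial_simplex=np.array([best[1]]*4)+np.vstack([np.zeros(3),np.eye(3)*.002])))
    return o.x,o.fun
def stub(c,guess):
    pass
E
python3 - <<'E'
from ring import *
c=load('top'); z=.122
g=px2w(c,361.2,142.2,z); print(g)
print(fitring(c,g,z,lug=np.radians(187.7)))
p=px2w(c,260+540/5-.4,120+250/5-.4,.142);print('pivot',p)
E
```

```text
[ 0.60661326 -0.35379827  0.122     ]
(array([ 0.6040245 , -0.35326653,  0.02480584]), np.float64(95.61260223388672))
pivot [ 0.52224952 -0.36402596  0.142     ]
```

Run:
```python
from h import *
s=get_state(); plan(s['eef_pos']+[.0012,.2658,0])
```

```text
eef [ 0.4448 -0.3767  0.1209] heading 7.89 z [-0.0026  0.0029 -1.    ] shift in units of 4cm [-0.941  6.578  0.019] F [-1.5  1.1 -3.8] op 0.386 t 5.9167
```

>>> step_arm:
  targets:
    - [[0, -0.05, 0.2, -0.05, 0], [0, -0.1, 0.5, 0, 0], [0, -0.1, 0.8, 0, 0], [0, -0.12, 0.9, 0, 0], [0, -0.12, 0.9, 0, 0], [0, -0.12, 0.9, 0, 0], [0, -0.12, 0.9, 0, 0], [0, -0.1, 0.8, 0, 0], [0, -0.1, 0.5, 0, 0], [0, -0.01, 0.17, 0, 0]]

```text
time: 6.75
eef_pos: [0.4454, -0.1085, 0.1234]
tcp_rot: [-0.07, 0.998, 0.001, -0.001]
contact_force: [0.1, -0.2, -4.2]
opening: 0.385
```

>>> step_arm:
  targets:
    - [[0, 0, 0, 0, 0], [0, 0, 0, 0, 0], [0, 0, 0, 0, 0], [0, 0, 0, 0, 0]]

```text
time: 7.08
eef_pos: [0.4471, -0.1135, 0.1249]
tcp_rot: [-0.068, 0.998, -0.0, -0.0]
contact_force: [0.1, 0.4, -3.6]
opening: 0.386
```

Run:
```python
from ring import *
from wr import tilt
s=get_state(); plan(s['eef_pos'])
w=cam('wrist'); tilt(w,np.radians(7.7)); save('w5.png',w['pixels'])
c=cam('top'); save('t5.png',cv2.resize(c['pixels'][110:210,210:330],None,fx=6,fy=6,interpolation=cv2.INTER_CUBIC))
d=cam('side'); save('s5.png',cv2.resize(d['pixels'][140:260,240:360],None,fx=5,fy=5,interpolation=cv2.INTER_CUBIC))
z=s['eef_pos'][2]-.0022
print(fitring(c,(.605,-.0875),z,lug=np.radians(187.7)))
P=cloud(c)
Q=P[140:190,255:290].reshape(-1,3); A=Q[(Q[:,2]>.095)]; x=(A[:,:2]-s['eef_pos'][:2])@[.991,.134]
for a in np.arange(.03,.2,.012):
    k=(x>=a)&(x<a+.012)
    if k.any(): print(round(a+.006,3),k.sum(),np.percentile(A[k,2],[10,50,90]).round(4))
```

```text
eef [ 0.4471 -0.1135  0.1249] heading 7.79 z [-1.e-04 -3.e-04 -1.e+00] shift in units of 4cm [0. 0. 0.] F [ 0.1  0.4 -3.6] op 0.386 t 7.0833
handle tilt rad (neg=tips down) 0.00023562294637223113 top z [0.1434 0.1437 0.1436 0.1435 0.1434 0.1433 0.1433 0.1433 0.1431 0.1431
 0.143  0.1429 0.1437 0.1444]
(array([ 0.60719116, -0.09177308,  0.02534297]), np.float64(117.56819152832031))
0.036 109 [0.3952 0.4068 0.4171]
0.048 60 [0.3898 0.4038 0.4106]
0.06 22 [0.3807 0.3931 0.4001]
0.072 6 [0.1349 0.1369 0.1385]
0.084 16 [0.1334 0.1365 0.1401]
0.096 24 [0.134  0.1365 0.1395]
0.108 30 [0.1326 0.1353 0.1374]
0.12 18 [0.1335 0.1356 0.1384]
0.132 22 [0.1278 0.1331 0.1367]
0.144 15 [0.12   0.1218 0.1256]
0.156 15 [0.1197 0.1221 0.1251]
0.168 14 [0.1219 0.1228 0.1256]
0.18 4 [0.1212 0.1219 0.1261]
```

View pics/t5.png

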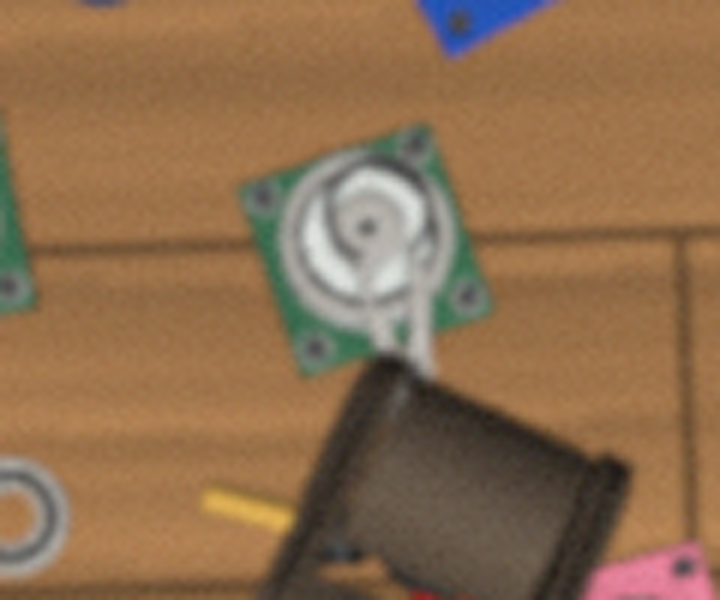

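View pics/s5.png

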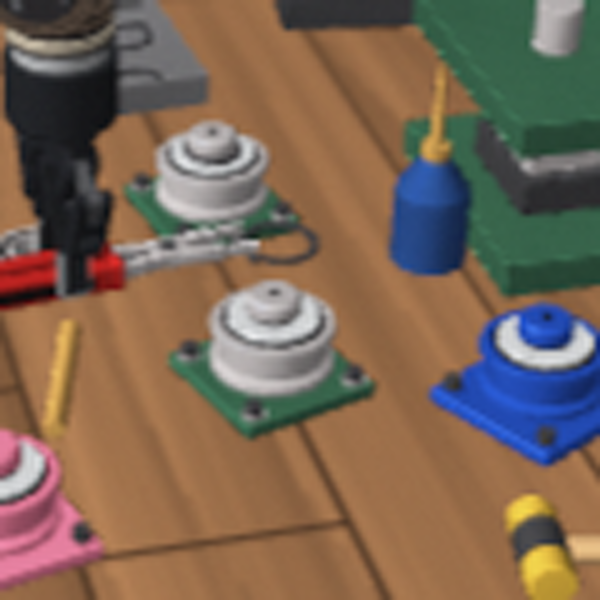

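Run:
```python
from ring import *
c=load('top')
print('dot',px2w(c,210+367/6-.4,110+227/6-.4,.076))
s=load('side'); print('side dot',px2w(s,240+273/5-.4,140+292/5-.4,.076))
print('side ring', fitring(s,(.6065,-.091),.1234,lug=np.radians(187.7)))
print('top ring', [fitring(c,(.6065,-.091),z,lug=np.radians(187.7))[0] for z in (.119,.1234)])
# overlay
im=cv2.resize(c['pixels'][110:210,210:330],None,fx=6,fy=6,interpolation=cv2.INTER_CUBIC)
th=np.radians(np.arange(0,360,4))
for (x,y,r,z,co) in ((.6065,-.091,.025,.1234,(255,0,0)),(.6052,-.0875,.02,.076,(0,255,0))):
    q=cv2.projectPoints(np.stack([x+r*np.cos(th),y+r*np.sin(th),0*th+z],-1),c['rvec'],c['tvec'],c['mtx'],None)[0][:,0]
    for u,v in q: cv2.circle(im,(int((u-210+.4)*6),int((v-110+.4)*6)),1,co,-1)
im2=cv2.resize(s['pixels'][140:260,240:360],None,fx=5,fy=5,interpolation=cv2.INTER_CUBIC)
for (x,y,r,z,co) in ((.6065,-.091,.025,.1234,(255,0,0)),(.6052,-.0875,.02,.076,(0,255,0))):
    q=cv2.projectPoints(np.stack([x+r*np.cos(th),y+r*np.sin(th),0*th+z],-1),s['rvec'],s['tvec'],s['mtx'],None)[0][:,0]
    for u,v in q: cv2.circle(im2,(int((u-240+.4)*5),int((v-140+.4)*5)),1,co,-1)
save('ov5.png',np.hstack([im[80:400,200:520],im2[180:500,100:420]]))
```

```text
dot [ 0.60635673 -0.08666903  0.076     ]
side dot [ 0.60176441 -0.084792    0.076     ]
side ring (array([ 0.60236248, -0.09681023,  0.02306931]), np.float64(70.98104858398438))
top ring [array([ 0.60793348, -0.09189578,  0.02540654]), array([ 0.60704629, -0.09177378,  0.02528963])]
```

View pics/ov5.png

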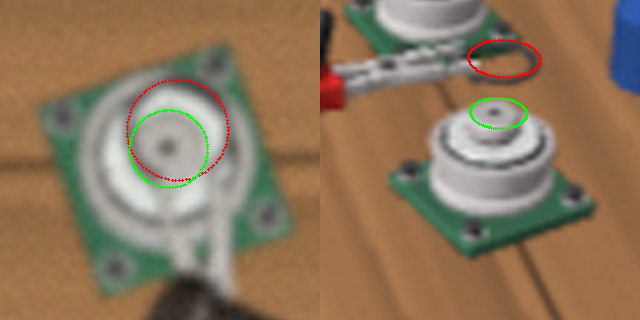

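>>> step_arm:
  targets:
    - [[0, 0.02, 0.1, 0, 0], [0, 0, 0, 0.15, 0], [0, 0, 0, 0.2, 0], [0, 0, 0, 0.2, 0], [0, 0, 0, 0.2, 0], [0, 0, 0, 0.1, 0], [0, 0, 0, 0.05, 0], [0, 0, 0, 0, 0], [0, 0, 0, 0, 0], [0, 0, 0, 0, 0]]

```text
time: 8.07
eef_pos: [0.446, -0.1087, 0.0893]
tcp_rot: [-0.069, 0.998, -0.0, 0.0]
contact_force: [0.1, -0.1, -3.2]
opening: 0.384
```

```bash
cat > look.py <<'E'
import sys
from ring import *
from wr import tilt
def look(tag,rx,ry,rz,sx=.6052,sy=-.0872):
    s=get_state(); plan(s['eef_pos'])
    w=cam('wrist'); f=tilt(w,np.radians(7.7))
    c=cam('top'); d=cam('side'); plan(s['eef_pos'])
    print('top fit',fitring(c,(rx,ry),rz,lug=np.radians(187.7))); print('side fit',fitring(d,(rx,ry),rz,lug=np.radians(187.7)))
    th=np.radians(np.arange(0,360,3)); out=[]
    for k,u0,v0,sc in ((c,245,120,8),(d,255,170,8)):
        sub=k['pixels'][v0:v0+48,u0:u0+48]
        im=cv2.resize(sub,None,fx=sc,fy=sc,interpolation=cv2.INTER_CUBIC); im0=im.copy()
        for (x,y,r,z,co) in ((rx,ry,.025,rz,(255,0,0)),(sx,sy,.02,.076,(0,255,0))):
            q=cv2.projectPoints(np.stack([x+r*np.cos(th),y+r*np.sin(th),0*th+z],-1),k['rvec'],k['tvec'],k['mtx'],None)[0][:,0]
            for u,v in q: cv2.circle(im,(int((u-u0+.5)*sc),int((v-v0+.5)*sc)),1,co,-1)
        out.append(np.vstack([im0[:296],im[:296]]))
    save(tag,np.hstack(out))
E
python3 -c "
from look import *
look('l6.png',.6055,-.087,.0855)"
```

```text
eef [ 0.446  -0.1087  0.0893] heading 7.88 z [ 8.e-04 -4.e-04 -1.e+00] shift in units of 4cm [0. 0. 0.] F [ 0.1 -0.1 -3.2] op 0.384 t 8.0667
handle tilt rad (neg=tips down) 0.0012100606095768395 top z [0.1078 0.108  0.108  0.1079 0.1078 0.1078 0.1077 0.1076 0.1076 0.1076
 0.1074 0.1073 0.1081 0.1089]
eef [ 0.446  -0.1087  0.0894] heading 7.88 z [ 9.e-04 -4.e-04 -1.e+00] shift in units of 4cm [-0.001 -0.001  0.001] F [-0.3 -0.8 -2.9] op 0.387 t 8.2167
top fit (array([ 0.60926601, -0.0858762 ,  0.0242443 ]), np.float64(123.02197265625))
side fit (array([ 0.60233928, -0.08564227,  0.02437819]), np.float64(83.6623764038086))
```

View pics/l6.png

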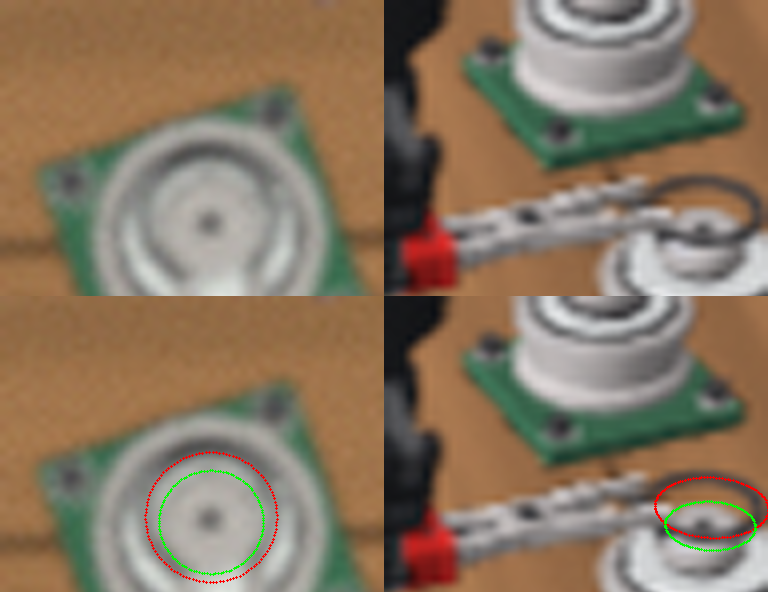

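```bash
cat > big.py <<'E'
from ring import *
def big(tag,z,circ):
    out=[]; th=np.radians(np.arange(0,360,6))
    for n,u0,v0 in (('top',250,128),('side',318,180)):
        k=load(n); v0=v0; N=40; sc=10
        q=cv2.projectPoints(np.array([[.605,-.0872,.078]]),k['rvec'],k['tvec'],k['mtx'],None)[0][0,0]; u0=int(q[0])-20; v0=int(q[1])-20
        sub=k['pixels'][v0:v0+N,u0:u0+N].astype(np.float32)
        sub=np.clip((sub-40)*1.15,0,255).astype(np.uint8)
        im=cv2.resize(sub,None,fx=sc,fy=sc,interpolation=cv2.INTER_CUBIC)
        for (cn,x,y,r,zz,co) in circ:
            if cn!=n: continue
            qq=cv2.projectPoints(np.stack([x+r*np.cos(th),y+r*np.sin(th),0*th+zz],-1),k['rvec'],k['tvec'],k['mtx'],None)[0][:,0]
            for u,v in qq: cv2.circle(im,(int((u-u0+.5)*sc),int((v-v0+.5)*sc)),1,co,-1)
        print(n,u0,v0); out.append(im)
    save(tag,np.hstack(out))
E
python3 - <<'E'
from big import *
from look import *
big('b6.png',.087,[])
R=(255,0,0);G=(0,255,0)
# pixel of darkest dot near
for n in('top','side'):
    k=load(n); g=cv2.cvtColor(k['pixels'],cv2.COLOR_RGB2GRAY).astype(float)
    q=cv2.projectPoints(np.array([[.604,-.0865,.076]]),k['rvec'],k['tvec'],k['mtx'],None)[0][0,0]; u,v=np.round(q).astype(int)
    p=g[v-4:v+5,u-4:u+5]; print(n,u,v); print(p.astype(int))
E
```

```text
top 250 127
side 275 177
top 271 148
[[163 168 175 179 176 175 175 170 163]
 [169 181 179 176 174 176 177 174 164]
 [175 179 167 157 146 162 173 177 175]
 [174 175 159 125 117 140 173 180 180]
 [177 172 154 125 119 145 173 185 176]
 [179 176 169 156 151 160 176 179 180]
 [177 178 174 174 178 178 178 179 179]
 [169 176 180 178 177 178 179 179 174]
 [159 172 179 179 180 180 181 178 171]]
side 295 198
[[108 112 116 119 121 119 115 107  88]
 [116 117 119 122 123 124 124 120 117]
 [135 151 164 166 167 162 145 128 121]
 [152 171 174 161 160 174 171 153 129]
 [137 163 150  95 109 159 175 154 106]
 [ 80  94  94  85  89 108 108  85  61]
 [177 138 104  85  83  93  98  90 105]
 [199 203 198 187 178 167 150 126 116]
 [185 185 185 179 167 147 125 109 108]]
```

View pics/b6.png

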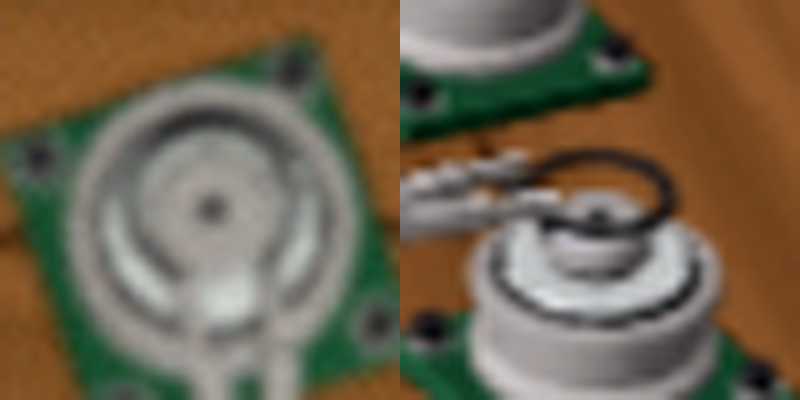

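>>> step_arm:
  targets:
    - [[0, 0.04, 0, 0.05, 0], [0, 0, 0, 0.1, 0], [0, 0, 0, 0.03, 0], [0, 0, 0, 0, 0], [0, 0, 0, 0, 0], [0, 0, 0, 0, 0], [0, 0, 0, 0, 0]]

```text
time: 8.8
eef_pos: [0.4442, -0.1088, 0.0818]
tcp_rot: [-0.069, 0.998, -0.0, 0.0]
contact_force: [0.1, 0.2, -3.2]
opening: 0.384
```

Run:
```python
from big import *
from look import *
look('l7.png',.605,-.087,.080)
R=(255,0,0);G=(0,255,0)
big('b7.png',.08,[('top',.6064,-.0867,.028,.080,R),('top',.6064,-.0867,.020,.076,G),('side',.6018,-.0848,.028,.080,R),('side',.6018,-.0848,.020,.076,G)])
big('b7n.png',.08,[])
```

```text
eef [ 0.4442 -0.1088  0.0818] heading 7.88 z [ 2.e-04 -1.e-04 -1.e+00] shift in units of 4cm [0. 0. 0.] F [ 0.1  0.2 -3.2] op 0.384 t 8.8
handle tilt rad (neg=tips down) 0.0006400178573411962 top z [0.1003 0.1006 0.1005 0.1004 0.1004 0.1003 0.1002 0.1001 0.1001 0.1
 0.1    0.0998 0.1006 0.1015]
eef [ 0.4442 -0.1088  0.0818] heading 7.88 z [ 2.e-04 -1.e-04 -1.e+00] shift in units of 4cm [-0.001  0.     0.   ] F [-0.2  0.5 -3.1] op 0.383 t 8.95
top fit (array([ 6.47957954e-01, -1.12579527e-01,  1.30443251e-05]), np.float64(81.8365478515625))
side fit (array([ 0.59834954, -0.08945867,  0.02487387]), np.float64(87.39006805419922))
top 250 127
side 275 177
top 250 127
side 275 177
```

View pics/b7.png

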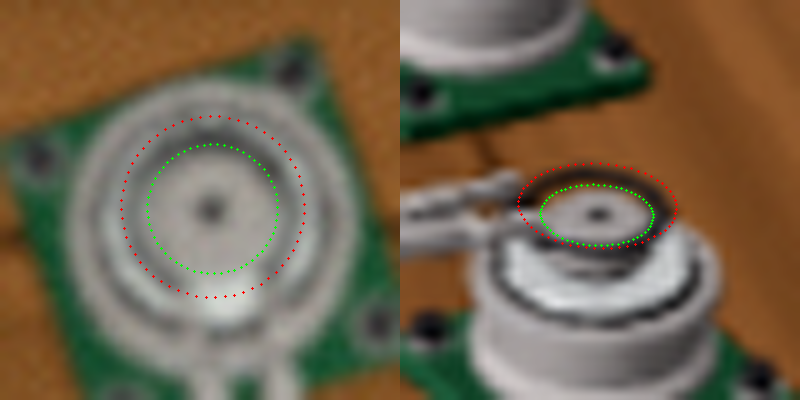

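View pics/b7n.png

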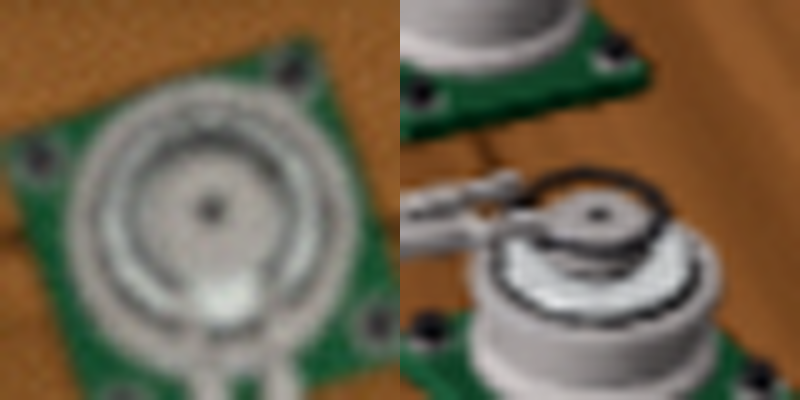

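```bash
cat > prof.py <<'E'
from ring import *
def prof(n,cx,cy,z,angs,rlo=.019,rhi=.031):
    k=load(n); g=cv2.cvtColor(k['pixels'],cv2.COLOR_RGB2GRAY).astype(np.float32)
    r=np.arange(rlo,rhi,.0005); pts=[]
    for a in angs:
        t=np.radians(a); X=np.stack([cx+r*np.cos(t),cy+r*np.sin(t),0*r+z],-1)
        q=cv2.projectPoints(X,k['rvec'],k['tvec'],k['mtx'],None)[0][:,0].astype(np.float32)
        v=cv2.remap(g,q[:,:1],q[:,1:],cv2.INTER_CUBIC)[:,0]
        i=v.argmin(); w=np.clip(v.min()+25-v,0,None)*(np.abs(r-r[i])<.004); rr=(w*r).sum()/w.sum()
        pts.append((a,rr,v[i])) 
    pts=np.array(pts); ok=(pts[:,1]>rlo+.001)&(pts[:,1]<rhi-.001)
    a=np.radians(pts[ok,0]); xy=pts[ok,1][:,None]*np.stack([np.cos(a),np.sin(a)],-1)
    f=lambda p: np.hypot(xy[:,0]-p[0],xy[:,1]-p[1])-p[2]
    s=least_squares(f,[0,0,.025],loss='soft_l1',f_scale=.001)
    print(n,z,'offset from dot mm',(s.x*1000).round(2),'n',ok.sum(),'rms',(np.sqrt((s.fun**2).mean())*1000).round(2)); print((pts[:,:2]*[1,1000]).round(1).tolist())
E
python3 - <<'E'
from prof import *
A=list(range(-130,131,10))
prof('top',.6064,-.0867,.078,A); prof('side',.6018,-.0848,.080,A); prof('side',.6018,-.0848,.078,A)
E
```

```text
top 0.078 offset from dot mm [-2.51  0.7  23.87] n 27 rms 0.36
[[-130.0, 25.2], [-120.0, 24.6], [-110.0, 24.0], [-100.0, 24.2], [-90.0, 23.3], [-80.0, 22.2], [-70.0, 21.6], [-60.0, 21.5], [-50.0, 21.3], [-40.0, 21.4], [-30.0, 21.3], [-20.0, 21.4], [-10.0, 21.5], [0.0, 21.5], [10.0, 21.8], [20.0, 21.4], [30.0, 22.1], [40.0, 22.2], [50.0, 22.3], [60.0, 23.4], [70.0, 24.0], [80.0, 23.9], [90.0, 24.9], [100.0, 25.0], [110.0, 25.0], [120.0, 25.4], [130.0, 25.1]]
side 0.08 offset from dot mm [-2.55 -3.64 24.76] n 27 rms 0.57
[[-130.0, 28.9], [-120.0, 28.6], [-110.0, 29.0], [-100.0, 29.3], [-90.0, 29.1], [-80.0, 28.9], [-70.0, 27.5], [-60.0, 26.3], [-50.0, 24.6], [-40.0, 23.8], [-30.0, 23.9], [-20.0, 23.3], [-10.0, 21.6], [0.0, 21.2], [10.0, 21.3], [20.0, 21.2], [30.0, 21.0], [40.0, 20.5], [50.0, 20.6], [60.0, 20.6], [70.0, 20.8], [80.0, 21.2], [90.0, 21.5], [100.0, 21.7], [110.0, 21.5], [120.0, 21.9], [130.0, 22.4]]
side 0.078 offset from dot mm [-2.18 -1.6  24.93] n 27 rms 0.74
[[-130.0, 26.1], [-120.0, 26.5], [-110.0, 27.4], [-100.0, 28.0], [-90.0, 28.2], [-80.0, 27.3], [-70.0, 26.2], [-60.0, 24.7], [-50.0, 23.9], [-40.0, 22.8], [-30.0, 23.0], [-20.0, 23.7], [-10.0, 23.1], [0.0, 22.0], [10.0, 22.2], [20.0, 22.5], [30.0, 22.5], [40.0, 22.2], [50.0, 22.2], [60.0, 22.3], [70.0, 22.9], [80.0, 23.5], [90.0, 24.0], [100.0, 23.9], [110.0, 23.5], [120.0, 24.3], [130.0, 24.4]]
```

>>> step_arm:
  targets:
    - [[0, -0.055, -0.01, 0, 0], [0, 0, 0, 0, 0], [0, 0, 0, 0, 0], [0, 0, 0, 0, 0]]

```text
time: 9.28
eef_pos: [0.4463, -0.1088, 0.0817]
tcp_rot: [-0.069, 0.998, 0.0, -0.0]
contact_force: [-0.0, 0.4, -3.7]
opening: 0.384
```

Run:
```python
from prof import *
from big import big
for n in('top','side'): cam(n)
plan(get_state()['eef_pos'])
A=list(range(-130,131,10))
prof('top',.6064,-.0867,.078,A); prof('side',.6018,-.0848,.080,A); prof('side',.6018,-.0848,.078,A)
big('b8.png',.08,[])
```

```text
eef [ 0.4463 -0.1088  0.0817] heading 7.88 z [-1.e-04  0.e+00 -1.e+00] shift in units of 4cm [0. 0. 0.] F [-0.  -0.5 -3.2] op 0.384 t 9.3833
top 0.078 offset from dot mm [ 1.8   0.7  24.19] n 27 rms 0.52
[[-130.0, 23.2], [-120.0, 23.0], [-110.0, 23.1], [-100.0, 23.5], [-90.0, 23.7], [-80.0, 23.4], [-70.0, 22.9], [-60.0, 23.3], [-50.0, 24.6], [-40.0, 25.0], [-30.0, 24.6], [-20.0, 25.9], [-10.0, 26.1], [0.0, 25.5], [10.0, 26.7], [20.0, 26.3], [30.0, 27.0], [40.0, 26.8], [50.0, 26.2], [60.0, 25.7], [70.0, 25.0], [80.0, 24.6], [90.0, 24.4], [100.0, 24.1], [110.0, 24.2], [120.0, 23.6], [130.0, 23.7]]
side 0.08 offset from dot mm [-1.12 -3.92 24.9 ] n 27 rms 0.5
[[-130.0, 28.8], [-120.0, 28.2], [-110.0, 28.3], [-100.0, 29.0], [-90.0, 29.3], [-80.0, 29.2], [-70.0, 28.6], [-60.0, 27.6], [-50.0, 26.9], [-40.0, 25.9], [-30.0, 26.0], [-20.0, 24.9], [-10.0, 23.6], [0.0, 22.8], [10.0, 21.9], [20.0, 21.8], [30.0, 21.8], [40.0, 21.6], [50.0, 21.6], [60.0, 21.3], [70.0, 21.3], [80.0, 21.4], [90.0, 21.5], [100.0, 21.5], [110.0, 21.3], [120.0, 21.2], [130.0, 21.7]]
side 0.078 offset from dot mm [-0.36 -1.65 25.01] n 27 rms 0.73
[[-130.0, 26.1], [-120.0, 25.4], [-110.0, 26.1], [-100.0, 27.9], [-90.0, 28.6], [-80.0, 27.8], [-70.0, 27.3], [-60.0, 26.2], [-50.0, 25.5], [-40.0, 25.1], [-30.0, 24.9], [-20.0, 25.9], [-10.0, 24.6], [0.0, 24.2], [10.0, 23.8], [20.0, 23.6], [30.0, 23.5], [40.0, 24.0], [50.0, 24.0], [60.0, 23.6], [70.0, 23.8], [80.0, 24.0], [90.0, 24.0], [100.0, 23.6], [110.0, 23.0], [120.0, 23.0], [130.0, 23.9]]
top 250 127
side 275 177
```

View pics/b8.png

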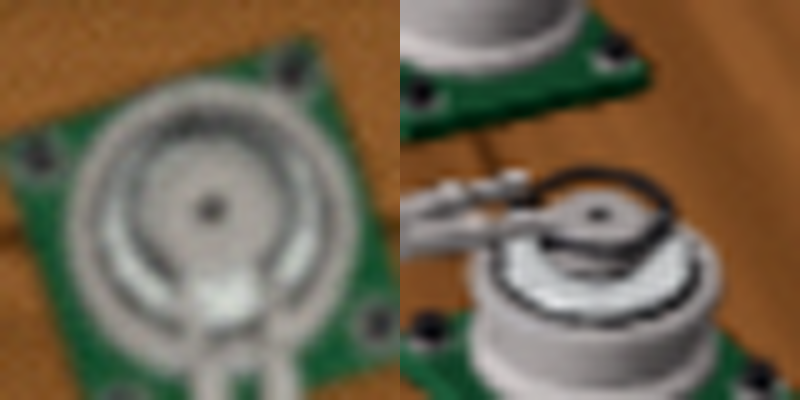

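>>> step_arm:
  targets:
    - [[0, 0, 0, 0.04, 0], [0, 0, 0, 0.04, 0], [0, 0, 0, 0, 0], [0, 0, 0, 0, 0]]

```text
time: 9.72
eef_pos: [0.4461, -0.1087, 0.0783]
tcp_rot: [-0.069, 0.998, 0.0, -0.0]
contact_force: [-0.2, -0.1, -2.5]
opening: 0.388
```

>>> step_arm:
  targets:
    - [[0, 0, 0, 0.04, 0], [0, 0, 0, 0, 0], [0, 0, 0, 0, 0]]

```text
time: 9.97
eef_pos: [0.4462, -0.1088, 0.0768]
tcp_rot: [-0.069, 0.998, 0.0, -0.0]
contact_force: [-0.6, 0.5, -3.5]
opening: 0.39
```

Run:
```python
from prof import *
from big import big
from wr import tilt
for n in('top','side'): cam(n)
tilt(cam('wrist'),.137)
plan(get_state()['eef_pos'])
A=list(range(-130,131,10))
big('b9.png',.08,[])
```

```text
handle tilt rad (neg=tips down) 0.0009324584245848148 top z [0.0954 0.0957 0.0956 0.0955 0.0954 0.0953 0.0953 0.0952 0.0952 0.0951
 0.095  0.0949 0.0958 0.0965]
eef [ 0.4463 -0.1088  0.077 ] heading 7.88 z [ 1.e-04 -0.e+00 -1.e+00] shift in units of 4cm [0. 0. 0.] F [-0.1  0.2 -3.6] op 0.386 t 10.1167
top 250 127
side 275 177
```

View pics/b9.png

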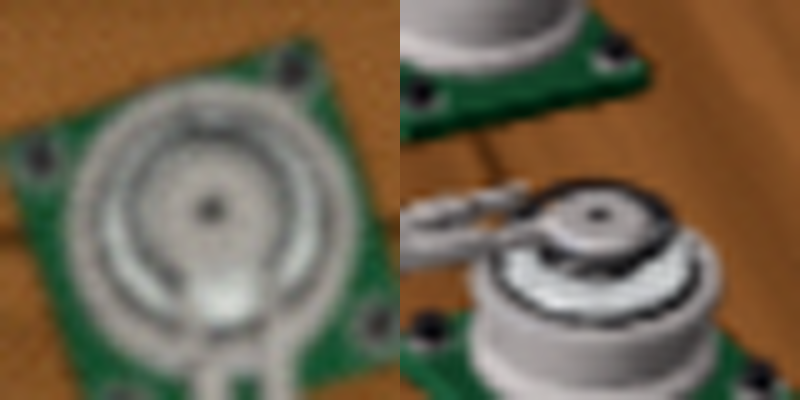

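>>> step_arm:
  targets:
    - [[0, 0, 0, 0.05, 0], [0, 0, 0, 0.05, 0], [0, 0, 0, 0, 0], [0, 0, 0, 0, 0]]

```text
time: 10.45
eef_pos: [0.4461, -0.1087, 0.0726]
tcp_rot: [-0.069, 0.998, 0.0, -0.0]
contact_force: [0.2, 0.1, -3.2]
opening: 0.382
```

>>> step_arm:
  targets:
    - [[0, 0, 0, 0.05, 0], [0, 0, 0, 0.05, 0], [0, 0, 0, 0, 0], [0, 0, 0, 0, 0]]

```text
time: 10.78
eef_pos: [0.4461, -0.1087, 0.0687]
tcp_rot: [-0.069, 0.998, 0.0, -0.0]
contact_force: [-0.5, -0.1, -3.0]
opening: 0.386
```

Run:
```python
from prof import *
from big import big
from wr import tilt
for n in('top','side'): cam(n)
tilt(cam('wrist'),.137)
plan(get_state()['eef_pos'])
A=list(range(-130,131,10))
prof('top',.6064,-.0867,.067,A)
big('b10.png',.08,[])
```

```text
handle tilt rad (neg=tips down) 0.000613473710059115 top z [0.0874 0.0877 0.0876 0.0876 0.0874 0.0873 0.0873 0.0873 0.0872 0.0871
 0.087  0.0869 0.0878 0.0885]
eef [ 0.4464 -0.1088  0.069 ] heading 7.88 z [ 1.e-04 -1.e-04 -1.e+00] shift in units of 4cm [0. 0. 0.] F [-0.4 -0.7 -3.2] op 0.383 t 10.9333
top 0.067 offset from dot mm [-1.17  0.81 23.61] n 27 rms 0.34
[[-130.0, 23.9], [-120.0, 23.9], [-110.0, 23.3], [-100.0, 23.2], [-90.0, 22.2], [-80.0, 22.3], [-70.0, 22.3], [-60.0, 22.3], [-50.0, 22.2], [-40.0, 22.5], [-30.0, 22.5], [-20.0, 22.3], [-10.0, 22.3], [0.0, 22.3], [10.0, 22.7], [20.0, 22.7], [30.0, 22.6], [40.0, 22.6], [50.0, 23.2], [60.0, 23.9], [70.0, 24.3], [80.0, 24.6], [90.0, 24.8], [100.0, 24.7], [110.0, 25.0], [120.0, 24.4], [130.0, 24.1]]
top 250 127
side 275 177
```

View pics/b10.png

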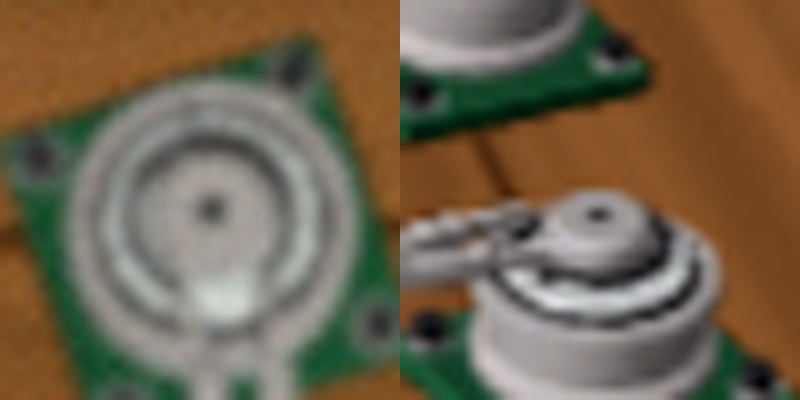

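>>> step_arm:
  targets:
    - [[0, 0, 0, 0.05, 0], [0, 0, 0, 0.05, 0], [0, 0, 0, 0, 0], [0, 0, 0, 0, 0]]

```text
time: 11.27
eef_pos: [0.4462, -0.1088, 0.0648]
tcp_rot: [-0.069, 0.998, 0.0, -0.0]
contact_force: [0.4, -1.1, -3.1]
opening: 0.382
```

>>> step_arm:
  targets:
    - [[0, 0, 0, 0.025, 0], [0, 0, 0, 0, 0], [0, 0, 0, 0, 0]]

```text
time: 11.52
eef_pos: [0.4464, -0.1089, 0.064]
tcp_rot: [-0.069, 0.998, -0.0, 0.0]
contact_force: [-0.6, -0.6, -2.2]
opening: 0.384
```

>>> step_arm:
  targets:
    - [[0, 0, 0, 0.02, 0], [0, 0, 0, 0, 0], [0, 0, 0, 0, 0]]

```text
time: 11.77
eef_pos: [0.4465, -0.1089, 0.0633]
tcp_rot: [-0.069, 0.998, -0.0, 0.0]
contact_force: [-1.7, 0.4, -1.0]
opening: 0.39
```

>>> step_arm:
  targets:
    - [[0, 0, 0, 0.02, 0], [0, 0, 0, 0, 0], [0, 0, 0, 0, 0]]

```text
time: 12.02
eef_pos: [0.4465, -0.1089, 0.0625]
tcp_rot: [-0.069, 0.998, -0.0, 0.0]
contact_force: [-0.3, -0.7, 0.0]
opening: 0.383
```

Run:
```python
from prof import *
from big import big
from wr import tilt
for n in('top','side'): cam(n)
tilt(cam('wrist'),.137)
plan(get_state()['eef_pos'])
A=list(range(-130,131,10))
prof('top',.6064,-.0867,.062,A)
big('b11.png',.08,[])
```

```text
handle tilt rad (neg=tips down) 0.015249533500567774 top z [0.0799 0.0802 0.0803 0.0803 0.0804 0.0804 0.0805 0.0805 0.0806 0.0806
 0.0806 0.0806 0.0817 0.0825]
eef [ 0.4465 -0.1089  0.0625] heading 7.87 z [ 5.e-04 -2.e-04 -1.e+00] shift in units of 4cm [0. 0. 0.] F [-2.4  0.3  0.5] op 0.385 t 12.1667
top 0.062 offset from dot mm [-0.42  0.61 23.55] n 27 rms 0.28
[[-130.0, 23.7], [-120.0, 23.5], [-110.0, 23.5], [-100.0, 23.0], [-90.0, 22.6], [-80.0, 22.6], [-70.0, 22.9], [-60.0, 22.7], [-50.0, 22.7], [-40.0, 22.7], [-30.0, 22.7], [-20.0, 22.9], [-10.0, 23.0], [0.0, 23.3], [10.0, 23.3], [20.0, 23.5], [30.0, 23.4], [40.0, 23.6], [50.0, 23.2], [60.0, 24.3], [70.0, 24.4], [80.0, 24.4], [90.0, 24.5], [100.0, 24.0], [110.0, 24.2], [120.0, 24.0], [130.0, 23.7]]
top 250 127
side 275 177
```

View pics/b11.png

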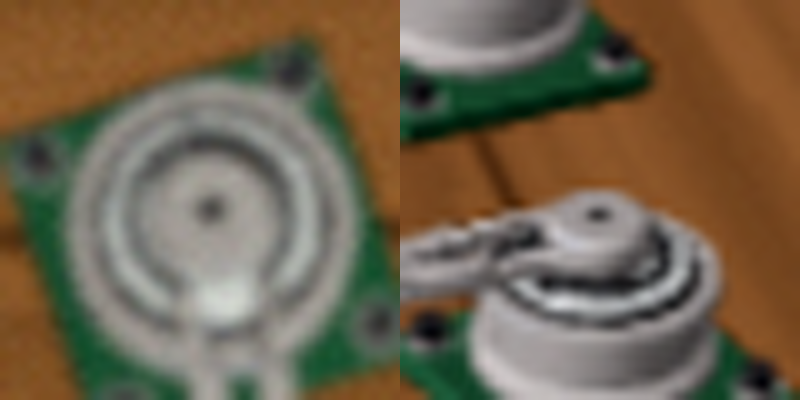

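>>> step_arm:
  targets:
    - [[0, 0, 0, 0, 0], [0, 0, 0, 0, 0], [0, 0, 0, 0, 0], [0, 0, 0, 0, 0], [0, 0, 0, 0, 0], [0, 0, 0, 0, 0]]

```text
time: 12.67
eef_pos: [0.4464, -0.1089, 0.0624]
tcp_rot: [-0.069, 0.998, -0.0, 0.0]
contact_force: [-0.5, -0.6, 0.0]
opening: 0.388
```

Run:
```python
from wr import *
c=cam('wrist'); tilt(c,.137); plan(get_state()['eef_pos']); save('w12.png',c['pixels'])
d=cam('side'); save('s12.png',d['pixels'])
```

```text
handle tilt rad (neg=tips down) 0.016980390725100703 top z [0.0797 0.0801 0.0801 0.0802 0.0802 0.0803 0.0804 0.0804 0.0805 0.0805
 0.0806 0.0806 0.0816 0.0825]
eef [ 0.4464 -0.1089  0.0624] heading 7.88 z [ 4.e-04 -1.e-04 -1.e+00] shift in units of 4cm [0. 0. 0.] F [-0.4 -0.   0.4] op 0.384 t 12.7167
```

View pics/w12.png

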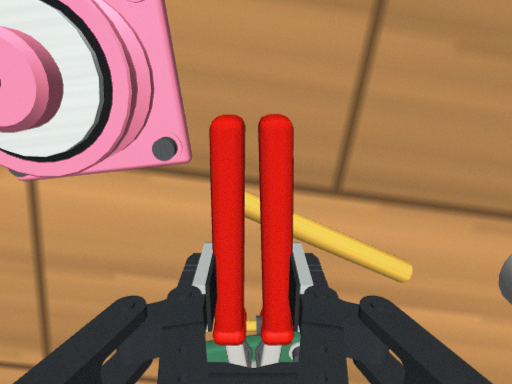

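View pics/s12.png

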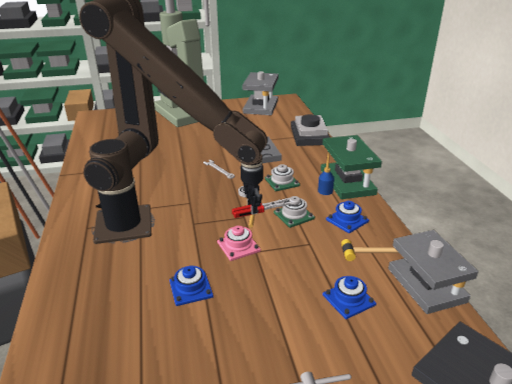

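```bash
python3 -c "
from plant import sign_off
print(sign_off())"
```

```text
the job is handed in; nothing more can be done
None
```

I gripped the pliers by the red handles and squeezed them to the stop. I slid the open ring over the bare green stub until it touched the thrust washer. I handed the job in at about 12.7 s with the gripper still squeezing at 90 N; no verdict came back.

**Last checks**
- **Squeeze:** the handles are parallel and the gripper opening is steady at about 0.385, so the ring should be fully spread. I had no direct reading of the spread.
- **Centring:** the top camera puts the ring about 0.7 mm off the stub's axis.
- **Height:** the handles' underside measures about 59 mm above the bench, level with the washer top. About 3.5 N of the pliers' weight now rests on the washer, and there was no noticeable side force on the way down.
- **Tilt:** the handles are about 0.017 rad off level, tips up, which is within the 0.08 limit.
- **Other things on the bench:** the last side picture shows nothing visibly knocked.

**Disagreements**
- **Cameras:** the top and side cameras differed by 2 to 5 mm in absolute position. I therefore aligned the ring to the stub's centre mark within each picture, and made two small corrections above the stub.
- **Ring height:** before contact, the top depth image put the ring about 3 mm lower than the handles suggested. This is probably slight droop, which levelled out on touching the washer.

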